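Stack the tins, cup and dryer ball on the round mat

TASK

Clear the utility counter by piling four things into one neat tower on the round cork mat (not the square one), building it from the bottom up, one thing at a time: first the square steel tin, on it the round steel pin tin, on that the mint cup standing upright, and last the purple dryer ball resting in the mouth of the cup. Set each one down centred, to within about a centimetre, on what is beneath it, and do not tip the cup over. Leave the bottle where it stands and the drawer of the black cube shut.

Things in the scene. Friction and masses are not known exactly. Their poses are not given: they have to be found in the camera images.
- square_tin: Loose closed square tin of stainless steel, 66 x 66 mm and 30 mm high, flat top and bottom, about 0.12 kg. It stands on the counter. Origin at the centre of its underside; z up, x and y square to its sides.
- round_tin: Loose closed round pin tin of stainless steel, 58 mm in diameter and 32 mm high, flat top and bottom, about 0.10 kg. It stands on the counter. Origin at the centre of its underside; z up.
- cup: Loose mint ceramic cup without handle, 60 mm high, about 0.16 kg, standing upright on the counter. Outside diameter 61 mm from 18 mm above its foot up to the rim, tapering below that to a foot of 48 mm; wall 3.5 mm, so the mouth is 54 mm wide. Origin at the centre of its underside; z up, out of the mouth.
- ball: Loose purple silicone dryer ball, rigid, 64 mm in diameter with low nubs, about 0.06 kg, lying on the counter; it can roll if knocked. Origin at its centre (32 mm above the counter at the start). It is too big to drop into the cup: it perches in the mouth with its centre about 17 mm above the rim, 77 mm above the cup's underside.
- round_mat: Round cork mat, 110 mm in diameter, 6 mm thick, fixed to the counter: the place for the tower. Origin at the centre of its underside, at counter height; z up. With everything in place the undersides of square tin, round tin and cup stand 6, 36 and 68 mm above the counter and the ball's centre about 145 mm.
- square_mat: Square cork mat, 110 x 110 mm, 6 mm thick, fixed to the counter: a bystander with no part in the job. Origin at the centre of its underside.
- cube: Black plastic drawer cube, 150 mm on each side, fixed on the counter at the left of the work: a bystander. Origin at the centre of its underside; its front with the drawer and a small knob (35 mm out) faces its -x, roughly towards the robot's side of the counter.
- cube_drawer0 (a joint): Slide of the cube's drawer in m: 0 is shut (as at the start), growing as it is pulled out. Leave it shut.
- bottle: White plastic detergent bottle with a blue cap, 64 mm in diameter and 190 mm high, about 0.4 kg, standing loose at the right of the work: a bystander. Origin at the centre of its underside.

How it is judged:
By the outcome, as a careful person would: the job done as asked, in the order asked, and still so for the second after the job is handed in, with the robot touching nothing.
It also fails if it takes over 128 s, if anything falls off the work surface, if the arm or the gripper's body presses on something with over 40 N, if the wrist force passes 120 N, or if a joint passes its speed limit or range.

ROBOT

A 6-joint arm with a two-finger parallel gripper is mounted at the origin on the work surface. World frame = base frame: x ahead of the robot, y to its left, z up, the work surface at z = 0. Lengths are in m, angles in rad, forces in N, time in s.
With the tool pointing down it reaches from about 0.35 to 0.775 m from the base axis. Payload 7.3 kg.
Tool frame: the origin (TCP) lies between the finger pads; the fingertips stand 8 mm ahead of it and the grasp point (between the pads) lies 11 mm behind it (robot.nose_length is the distance from the TCP to the fingertips, in m); z points along the fingers, y is the line along which they close (so a half turn about z gives the same grasp; the last joint's range is limited). The gripper opens to 92 mm and grips with 3 to 60 N. Pads are 19 mm wide; open, the fingers measure 130 mm over their backs; the gripper's body (75 mm by 190 mm) begins 47 mm behind the grasp point.
Start: joints at [-1.397, 0.342, 1.524, -0, 1.275, -0.146], TCP at [0.165, -0.498, 0.235] pointing down, gripper open.
Joint ranges: [-2.53, 2.53], [-0.77, 2.02], [0.04, 2.7], [-1, 4.14], [0.28, 2.66], [-3.11, 3.11]. Speed limits (rad/s): [2.57, 2.57, 3.14, 3.14, 3.14, 3.14].

INTERFACE

Orientations are given as [roll, pitch, yaw] about the fixed x, y, z axes, in that order (R = Rz(yaw) Ry(pitch) Rx(roll)).
In Python, from cell import robot gives the robot as it stands. The module is installed in compiled form; this text tells all that it offers.
- The arm moves only by the shell command python3 -m jog 'ROWS' [FORCE]. ROWS is JSON, a list that holds one entry, the list of rows, each a list of 5 numbers: the gripper's target within -1 to 1 (fully open at 1, half-way at 0, shut at -1), then the shift along the tool's x, y, z in m, then the turn about the tool's z in rad. A call has 1 to 5 rows; each row is the pose to reach, as a shift and turn from the pose commanded when the call began, along the tool's axes at that moment; what a row does not reach only later rows make up. A row lasts 1/12 s, in which the tool goes at most 41.7 mm and 7.16 degrees, less where a joint would pass 70% of its speed; a pose out of reach is approached as far as the arm can. A call with a gripper value outside its range is refused whole. The fingers move at their own pace and stop on an object; FORCE is the grip in N (left out, the last holds). Time passes only in rows, so rows that repeat a pose let the fingers close. It gives the time, the measured TCP pose, the force, the opening and the grip force at its end, in the units of the state.
- robot.observe(): the state, without advancing time (a new reading comes with each control period).
- robot.read_camera(name): name is "scene" or "top"; returns the picture (384x512x3 uint8, red, green, blue); there is no depth.
- robot.camera_model(name): a dict with "camera_matrix" (3x3 intrinsics, pixels), "position" and "attitude" of the camera in the world. Camera axes: x right, y down, z forward; pixel columns grow to the right and rows downward; lengths in m; the calibration is good to about 2 mm. A picture is of the moment at which its call begins. camera_model takes no time and is no camera call.
- robot.hand_in(): hands the job in; it is judged then, once.
The state is a dict: "time": time; "qpos": joint angles; "qvel": joint speeds; "joint_efforts": joint torques, N m; "tool_pos": TCP position; "tool_rot": TCP orientation; "contact_force": force on the tool from outside, world axes, zero at the start; "torque": the same for the moment, N m; "opening": finger opening in m; "grip_force": force on a finger pad.
Only numpy, scipy, OpenCV 4.12 (cv2) and the standard library are available. Lean on these libraries where they do the work, as an engineer would, in place of code of your own. Each camera call takes 0.05 s, during which the arm holds its last target. There are 200 camera calls.

## Working session

There is one attempt and no reset: what is moved stays moved. The work goes in short steps, Python scripts to look and compute and a shell command to move; the robot and the scene stay as the last step left them, time stands still between calls to the robot, and variables do not carry over. Pictures are saved under pics/ and viewed, at most 14 in all, crops included, and the job is handed in when it is done.

```bash
mkdir -p pics
python3 - <<'E'
from cell import robot
import cv2,numpy as np
s=robot.observe();print({k:np.round(v,3).tolist() for k,v in s.items()})
for n in("scene","top"):
    cv2.imwrite(f"pics/{n}0.png",robot.read_camera(n)[:,:,::-1]);print(n,robot.camera_model(n))
E
```

```text
{'time': 0.0, 'qpos': [-1.397, 0.343, 1.525, 0.0, 1.275, -0.146], 'qvel': [-0.001, 0.001, 0.0, 0.0, -0.0, 0.001], 'joint_efforts': [0.0, -43.124, -24.422, 0.072, 0.056, -0.0], 'tool_pos': [0.165, -0.498, 0.234], 'tool_rot': [-3.14, -0.0, 0.32], 'contact_force': [-0.309, -0.856, -0.444], 'torque': [0.001, 0.069, -0.005], 'grip_force': 0.0, 'opening': 0.092}
scene {'camera_matrix': array([[384.07069144,   0.        , 255.83094176],
       [  0.        , 384.07069144, 190.77769287],
       [  0.        ,   0.        ,   1.        ]]), 'position': array([0.79918193, 0.62988492, 1.01827794]), 'attitude': array([-2.50944641, -0.01392172,  2.74927319])}
top {'camera_matrix': array([[357.16685321,   0.        , 262.01651527],
       [  0.        , 357.16685321, 192.37290661],
       [  0.        ,   0.        ,   1.        ]]), 'position': array([ 0.36426395, -0.00411479,  1.2292784 ]), 'attitude': array([-3.00834042,  0.01277389, -1.566148  ])}
```

View pics/top0.png

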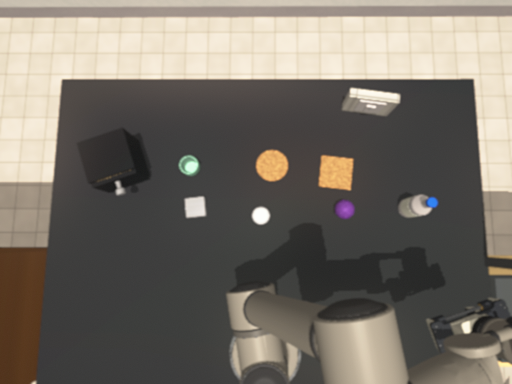

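View pics/scene0.png

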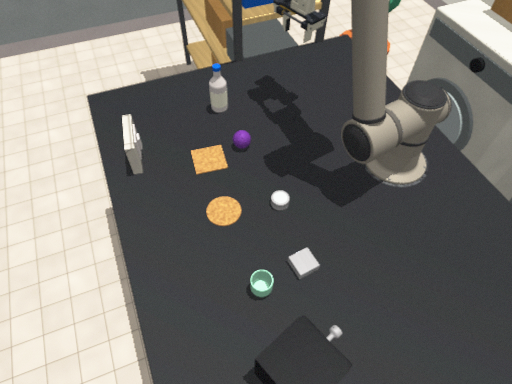

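The top view shows the cup at (189,165), square tin (195,207), round tin (261,215), round mat (272,165) and ball (345,209). The scene view shows the same things unobstructed: cup (262,283), square tin (304,263), round tin (281,200), round mat (224,211) and ball (242,140).

```bash
cat > h.py <<'E'
import cv2,numpy as np
from scipy.spatial.transform import Rotation as Rn
from cell import robot
def cast(n,uv,z):
    m=robot.camera_model(n);R=Rn.from_euler('xyz',m['attitude']).as_matrix()
    d=R@np.linalg.solve(m['camera_matrix'],[uv[0],uv[1],1.]);p=m['position']
    return p+d*(z-p[2])/d[2]
def proj(n,P):
    m=robot.camera_model(n);R=Rn.from_euler('xyz',m['attitude']).as_matrix()
    q=m['camera_matrix']@(R.T@(np.array(P)-m['position']));return q[:2]/q[2]
RNG=dict(cup=((60,50,60),(95,255,255)),ball=((125,80,30),(160,255,255)),mat=((8,80,80),(28,255,255)),tin=((0,0,110),(179,50,255)))
def blob(img,kind,uv,r=26):
    hsv=cv2.cvtColor(img,cv2.COLOR_RGB2HSV);m=cv2.inRange(hsv,*RNG[kind])
    k=np.zeros_like(m);cv2.circle(k,tuple(int(round(a)) for a in uv),r,255,-1);m&=k
    c=max(cv2.findContours(m,cv2.RETR_EXTERNAL,cv2.CHAIN_APPROX_NONE)[0],key=cv2.contourArea)
    return c
def cen(c):
    M=cv2.moments(c);return np.array([M['m10'],M['m01']])/M['m00']
E
python3 - <<'E'
from h import *
px=dict(top=dict(cup=(189,165),square=(195,207),round=(261,215),mat=(272,165),ball=(345,209)),
 scene=dict(cup=(262,283),square=(304,263),round=(281,200),mat=(224,211),ball=(242,140)))
H=dict(cup=(.06,.03),square=(.03,.015),round=(.032,.016),mat=(.006,.006),ball=(.032,.032))
for n in px:
    im=robot.read_camera(n)
    for k,uv in px[n].items():
        c=blob(im,'tin' if k in('square','round') else k,uv);u=cen(c)
        print(n,k,u.round(1),cv2.contourArea(c),cv2.boundingRect(c),*[cast(n,u,z).round(4)[:2] for z in H[k]])
        if k=='square':
            b=cv2.boxPoints(cv2.minAreaRect(c));P=np.array([cast(n,q,.03)[:2] for q in b]);e=np.diff(P,axis=0);print(' sides',np.linalg.norm(e,axis=1).round(3),np.degrees(np.arctan2(e[:,1],e[:,0])).round(1))
    big=cv2.resize(im[140:235,165:365] if n=='top' else im[115:315,190:340],None,fx=4 if n=='top' else 3,fy=4 if n=='top' else 3,interpolation=cv2.INTER_CUBIC)
    cv2.imwrite(f'pics/{n}1.png',big[:,:,::-1])
E
```

```text
top cup [189.1 165.2] 315.0 (179, 155, 21, 21) [0.6121 0.2562] [0.6185 0.2628]
top square [194.8 206.6] 397.5 (184, 196, 23, 22) [0.4756 0.2389] [0.477  0.2419]
 sides [0.073 0.071 0.072] [ -84.6 -173.4   95.4]
top round [260.4 215.2] 259.0 (251, 206, 20, 19) [0.4475 0.017 ] [0.4486 0.0173]
top mat [271.7 165. ] 836.0 (255, 149, 34, 33) [ 0.6247 -0.021 ] [ 0.6247 -0.021 ]
top ball [344.3 209. ] 285.0 (335, 199, 20, 20) [ 0.4693 -0.2643] [ 0.4693 -0.2643]
scene cup [261.1 282.8] 512.0 (250, 269, 24, 29) [0.6203 0.2689] [0.6147 0.2576]
scene square [303.7 261.1] 492.0 (288, 247, 32, 29) [0.4784 0.2435] [0.4735 0.2376]
 sides [0.07  0.072 0.067] [-167.9   93.9   10.9]
scene round [280.  197.5] 218.0 (271, 190, 19, 16) [0.4497 0.0203] [0.444  0.0104]
scene mat [223.4 210.6] 814.5 (206, 196, 36, 30) [ 0.6269 -0.0165] [ 0.6269 -0.0165]
scene ball [241.4 138.9] 255.0 (232, 130, 19, 19) [ 0.4706 -0.2612] [ 0.4706 -0.2612]
```

View pics/top1.png

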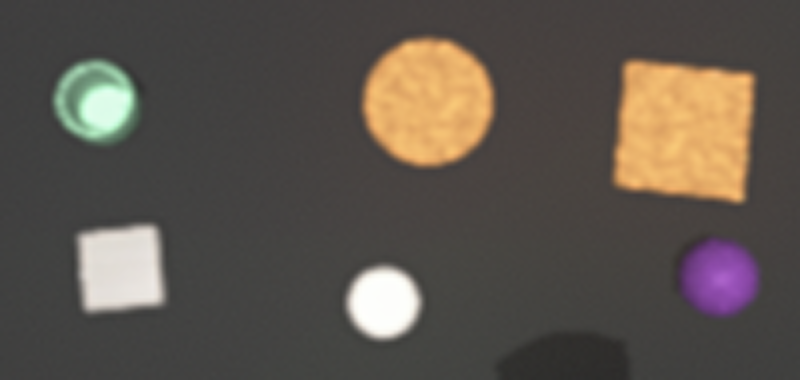

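View pics/scene1.png

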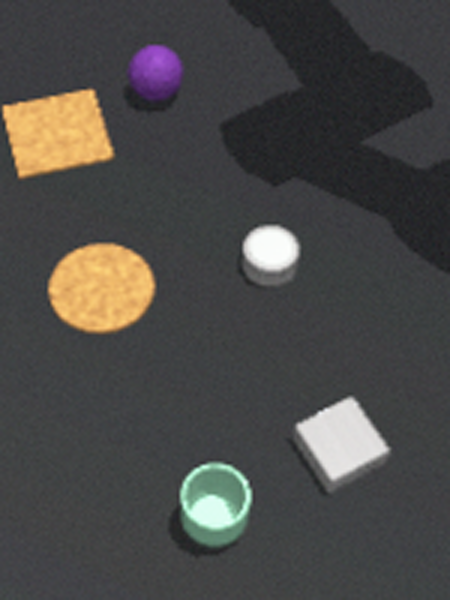

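```bash
cat >> h.py <<'E'
def to(pts):
    """pts: list of (x,y,z,yaw); prints jog shifts from present pose, chained"""
    s=robot.observe();p=np.array(s['tool_pos']);y=s['tool_rot'][2]
    print('now',p.round(4),np.round(s['tool_rot'],3),'open',round(s['opening'],4))
    for q in pts:
        d=Rn.from_euler('xyz',[np.pi,0,y]).inv().apply(np.array(q[:3])-p)
        print(d.round(4),'turn',round(y-q[3],3),'n',round(np.linalg.norm(d)/.0417,1));p=np.array(q[:3]);y=q[3]
E
python3 -c "
from h import *
to([(.31,-.37,.235,.096),(.43,-.20,.235,.096),(.46,.0,.235,.096),(.476,.20,.2,.096),(.476,.24,.10,.096)])"
```

```text
now [ 0.165  -0.4982  0.2343] [-3.141 -0.     0.32 ] open 0.092
[ 0.1779 -0.0761 -0.0007] turn 0.224 n 4.6
[ 0.1357 -0.1577 -0.    ] turn 0.0 n 5.0
[ 0.049  -0.1962 -0.    ] turn 0.0 n 4.8
[ 0.0351 -0.1975  0.035 ] turn 0.0 n 4.9
[ 0.0038 -0.0398  0.1   ] turn 0.0 n 2.6
```

```bash
python3 -m jog '[[[1,0.178,-0.076,0,0.224],[1,0.178,-0.076,0,0.224],[1,0.178,-0.076,0,0.224],[1,0.178,-0.076,0,0.224],[1,0.178,-0.076,0,0.224]]]' 20
python3 -m jog '[[[1,0.135,-0.157,0,0],[1,0.135,-0.157,0,0],[1,0.135,-0.157,0,0],[1,0.135,-0.157,0,0],[1,0.135,-0.157,0,0]]]'
python3 -m jog '[[[1,0.049,-0.196,0,0],[1,0.049,-0.196,0,0],[1,0.049,-0.196,0,0],[1,0.049,-0.196,0,0],[1,0.049,-0.196,0,0]]]'
python3 -m jog '[[[1,0.035,-0.197,0.035,0],[1,0.035,-0.197,0.035,0],[1,0.035,-0.197,0.035,0],[1,0.035,-0.197,0.035,0],[1,0.035,-0.197,0.035,0]]]'
python3 -m jog '[[[1,0,0,0,0],[1,0,0,0,0]]]'
python3 -c "
from h import *
to([(.476,.24,.10,.096),(.476,.24,.012,.096)])"
```

```text
time: 0.62
tool_pos: [0.3119, -0.3678, 0.2347]
tool_rot: [-3.141, -0.001, 0.096]
contact_force: [0.4, -0.4, 0.2]
opening: 0.0918
grip_force: 0.0
time: 1.03
tool_pos: [0.4303, -0.1991, 0.2347]
tool_rot: [3.142, -0.0, 0.096]
contact_force: [0.7, -0.5, -0.2]
opening: 0.0915
grip_force: 0.0
time: 1.45
tool_pos: [0.4593, 0.0013, 0.2347]
tool_rot: [-3.141, -0.0, 0.096]
contact_force: [1.6, -0.5, -0.2]
opening: 0.0918
grip_force: 0.0
time: 1.87
tool_pos: [0.4751, 0.2007, 0.1992]
tool_rot: [-3.141, 0.0, 0.097]
contact_force: [0.6, -0.1, -0.8]
opening: 0.0915
grip_force: 0.0
time: 2.03
tool_pos: [0.4749, 0.1998, 0.1989]
tool_rot: [3.141, 0.002, 0.1]
contact_force: [0.1, -0.4, 0.8]
opening: 0.092
grip_force: 0.0
now [0.4749 0.1998 0.1989] [3.141e+00 2.000e-03 1.000e-01] open 0.092
[ 0.0051 -0.0399  0.0989] turn 0.004 n 2.6
[ 0.    -0.     0.088] turn 0.0 n 2.1
```

```bash
python3 -m jog '[[[1,0.005,-0.040,0.099,0.004],[1,0.005,-0.040,0.099,0.004],[1,0.005,-0.040,0.139,0.004],[1,0.005,-0.040,0.139,0.004],[1,0.005,-0.040,0.139,0.004]]]'
python3 -c "
from h import *
for n,r in(('scene',(230,340,170,300)),):
    im=robot.read_camera(n)[r[2]:r[3],r[0]:r[1]];cv2.imwrite('pics/a.png',cv2.resize(im,None,fx=4,fy=4,interpolation=cv2.INTER_CUBIC)[:,:,::-1])
"
```

```text
time: 2.45
tool_pos: [0.4738, 0.2367, 0.0564]
tool_rot: [3.139, 0.009, 0.091]
contact_force: [-0.5, -0.5, -0.4]
opening: 0.0917
grip_force: 0.0
```

View pics/a.png

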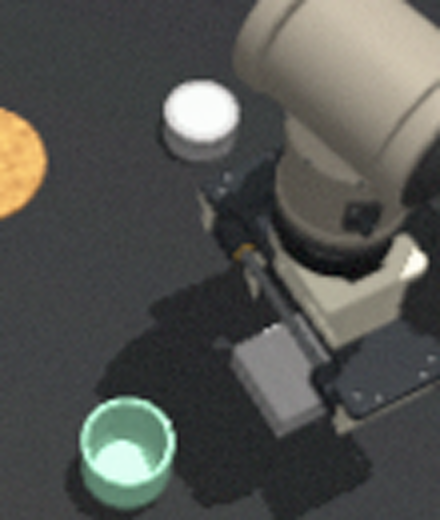

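The fingers straddle the tin (tin at crop (278,378)), with clearance on both sides. Descending.

```bash
python3 -m jog '[[[1,0,0,0.015,0],[1,0,0,0.03,0],[1,0,0,0.045,0],[1,0,0,0.046,0],[1,0,0,0.046,0]]]'
python3 -c "
from h import *
to([(.476,.24,.012,.096)])"
```

```text
time: 2.92
tool_pos: [0.4777, 0.2378, 0.0162]
tool_rot: [-3.141, -0.002, 0.091]
contact_force: [-0.7, -0.0, -0.1]
opening: 0.0917
grip_force: 0.0
now [0.4777 0.2378 0.0162] [-3.141e+00 -2.000e-03  9.100e-02] open 0.0917
[-0.0015 -0.0023  0.0042] turn -0.005 n 0.1
```

```bash
python3 -m jog '[[[1,-0.0015,-0.002,0.003,0],[1,-0.0015,-0.002,0.003,0],[-1,-0.0015,-0.002,0.003,0],[-1,-0.0015,-0.002,0.003,0],[-1,-0.0015,-0.002,0.003,0]]]' 20
python3 -m jog '[[[-1,0,0,0,0],[-1,0,0,0,0],[-1,0,0,0,0],[-1,0,0,0,0],[-1,0,0,0,0]]]'
```

```text
time: 3.33
tool_pos: [0.4753, 0.2404, 0.0122]
tool_rot: [-3.142, -0.001, 0.092]
contact_force: [0.4, -0.4, -0.4]
opening: 0.0761
grip_force: 0.0
time: 3.75
tool_pos: [0.4751, 0.2403, 0.0118]
tool_rot: [3.141, -0.0, 0.092]
contact_force: [-0.2, 0.4, 3.8]
opening: 0.0658
grip_force: 20.0
```

```bash
python3 -m jog '[[[-1,0,0,-0.02,0],[-1,0,0,-0.05,0],[-1,0,0,-0.08,0],[-1,0,0,-0.09,0],[-1,0,0,-0.09,0]]]'
python3 -c "
from h import *
to([(.55,.11,.10,.092),(.6258,-.019,.10,.092),(.6258,-.019,.02,.092)])"
```

```text
time: 4.17
tool_pos: [0.4765, 0.2409, 0.104]
tool_rot: [-3.14, -0.005, 0.092]
contact_force: [0.6, -0.2, -1.1]
opening: 0.0659
grip_force: 20.0
now [0.4765 0.2409 0.104 ] [-3.14  -0.005  0.092] open 0.0659
[0.0611 0.1371 0.004 ] turn -0.0 n 3.6
[0.0636 0.1354 0.    ] turn 0.0 n 3.6
[ 0.   -0.    0.08] turn 0.0 n 1.9
```

```bash
python3 -m jog '[[[-1,0.010,0.022,0,0],[-1,0.025,0.055,0,0],[-1,0.04,0.09,0,0],[-1,0.055,0.12,0,0],[-1,0.061,0.137,0,0]]]'
python3 -m jog '[[[-1,0.015,0.035,0,0],[-1,0.030,0.07,0,0],[-1,0.047,0.105,0,0],[-1,0.06,0.13,0,0],[-1,0.0636,0.1354,0,0]]]'
python3 -m jog '[[[-1,0,0,0.02,0],[-1,0,0,0.04,0],[-1,0,0,0.06,0],[-1,0,0,0.065,0],[-1,0,0,0.065,0]]]'
python3 -c "
from h import *
to([(.6258,-.019,.018,.092)])"
```

```text
time: 4.58
tool_pos: [0.5493, 0.1063, 0.0996]
tool_rot: [3.141, 0.002, 0.09]
contact_force: [-0.0, 0.3, -0.5]
opening: 0.0662
grip_force: 20.0
time: 5.0
tool_pos: [0.6252, -0.024, 0.0992]
tool_rot: [3.141, 0.001, 0.088]
contact_force: [-1.0, 0.8, -1.1]
opening: 0.066
grip_force: 20.0
time: 5.42
tool_pos: [0.6218, -0.0188, 0.0335]
tool_rot: [-3.14, 0.006, 0.092]
contact_force: [-0.6, -0.8, -0.6]
opening: 0.0659
grip_force: 20.0
now [ 0.6218 -0.0188  0.0335] [-3.14   0.006  0.092] open 0.0659
[0.004  0.0006 0.0155] turn 0.0 n 0.4
```

```bash
python3 -m jog '[[[-1,0.001,0,0.004,0],[-1,0.001,0,0.008,0],[-1,0.001,0,0.012,0],[-1,0.001,0,0.012,0],[-1,0.001,0,0.012,0]]]'
python3 -c "
from h import *
to([(.6258,-.019,.018,.092)])
im=robot.read_camera('scene')[130:260,170:300];cv2.imwrite('pics/b.png',cv2.resize(im,None,fx=4,fy=4,interpolation=cv2.INTER_CUBIC)[:,:,::-1])"
```

```text
time: 5.83
tool_pos: [0.6251, -0.0194, 0.0249]
tool_rot: [3.141, -0.0, 0.092]
contact_force: [-0.4, -0.5, -0.5]
opening: 0.0657
grip_force: 20.0
now [ 0.6251 -0.0194  0.0249] [ 3.141 -0.     0.092] open 0.0657
[ 0.0007 -0.0004  0.0069] turn -0.0 n 0.2
```

View pics/b.png

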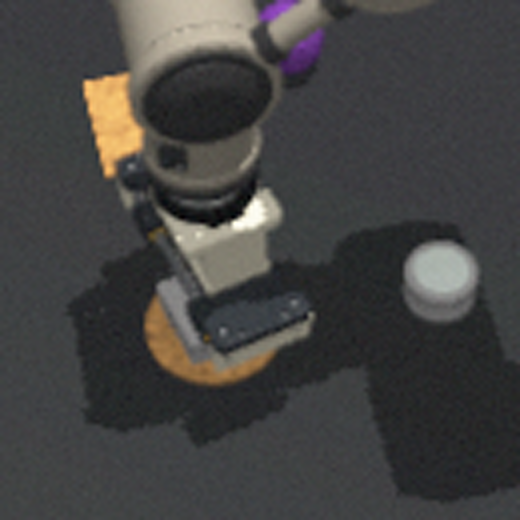

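The tin (crop (190,320)) is over the round mat (145–275, 285–385) and looks roughly centred. Lowering, releasing and retracting.

```bash
python3 -m jog '[[[-1,0,0,0.003,0],[-1,0,0,0.006,0],[-1,0,0,0.008,0],[-1,0,0,0.008,0],[-1,0,0,0.008,0]]]'
python3 -m jog '[[[1,0,0,0,0],[1,0,0,0,0],[1,0,0,0,0],[1,0,0,0,0],[1,0,0,0,0]]]'
python3 -m jog '[[[1,0,0,-0.02,0],[1,0,0,-0.05,0],[1,0,0,-0.09,0],[1,0,0,-0.13,0],[1,0,0,-0.15,0]]]'
python3 -c "
from h import *
to([(.449,.019,.16,0),(.449,.019,.06,0)])"
```

```text
time: 6.3
tool_pos: [0.6252, -0.0195, 0.0177]
tool_rot: [3.141, -0.001, 0.092]
contact_force: [-1.6, -0.8, 7.1]
opening: 0.0659
grip_force: 20.0
time: 6.72
tool_pos: [0.625, -0.0195, 0.0165]
tool_rot: [3.142, 0.0, 0.092]
contact_force: [1.1, 0.4, -0.7]
opening: 0.091
grip_force: 0.0
time: 7.13
tool_pos: [0.6268, -0.0196, 0.1719]
tool_rot: [3.14, -0.007, 0.092]
contact_force: [0.2, -0.8, 0.6]
opening: 0.0916
grip_force: 0.0
now [ 0.6268 -0.0196  0.1719] [ 3.14  -0.007  0.092] open 0.0916
[-0.1735 -0.0548  0.0119] turn 0.092 n 4.4
[ 0.  -0.   0.1] turn 0 n 2.4
```

```bash
python3 -m jog '[[[1,-0.1735,-0.0548,0.012,0.092],[1,-0.1735,-0.0548,0.012,0.092],[1,-0.1735,-0.0548,0.012,0.092],[1,-0.1735,-0.0548,0.012,0.092],[1,-0.1735,-0.0548,0.012,0.092]]]'
python3 -m jog '[[[1,0,0,0.04,0],[1,0,0,0.08,0],[1,0,0,0.095,0],[1,0,0,0.1,0],[1,0,0,0.1,0]]]'
cat > m.py <<'E'
from h import *
import sys
P=(.6258,-.019)
for n in('top','scene'):
    im=robot.read_camera(n)
    for k,z in (('mat',.006),('tin',.036)):
        try:
            c=blob(im,k,proj(n,(*P,z)),22);u=cen(c);r=cv2.minAreaRect(c)
            print(n,k,u.round(1),cv2.contourArea(c),np.round(r[1],1),cast(n,u,z).round(4)[:2])
        except Exception as e: print(n,k,e)
    a,b=proj(n,(*P,.03)).astype(int)
    cv2.imwrite(f'pics/{sys.argv[1]}_{n}.png',cv2.resize(im[b-35:b+35,a-35:a+35],None,fx=5,fy=5,interpolation=cv2.INTER_CUBIC)[:,:,::-1])
A=cv2.hconcat([cv2.imread(f'pics/{sys.argv[1]}_{n}.png') for n in('top','scene')]);cv2.imwrite(f'pics/{sys.argv[1]}.png',A)
E
python3 m.py c; python3 -c "
from h import *
to([(.449,.019,.013,0)])"
```

```text
time: 7.55
tool_pos: [0.4413, 0.0205, 0.1538]
tool_rot: [-3.141, 0.005, 0.0]
contact_force: [-0.3, -0.3, -0.7]
opening: 0.092
grip_force: 0.0
time: 7.97
tool_pos: [0.4467, 0.0192, 0.0539]
tool_rot: [-3.141, 0.002, -0.0]
contact_force: [0.5, 0.0, 0.2]
opening: 0.092
grip_force: 0.0
top mat [271.6 165. ] 828.0 [32. 33.] [ 0.6246 -0.0208]
top tin [271.  163.4] 318.0 [18.9 18.8] [ 0.6238 -0.0184]
scene mat [224.3 215.4] 289.5 [26.4 35.2] [0.6302 0.0012]
scene tin [222.6 206.2] 358.0 [18.8 22.2] [ 0.6287 -0.0136]
now [0.4481 0.0191 0.0555] [ 3.141e+00 -2.000e-03 -0.000e+00] open 0.0916
[0.0009 0.0001 0.0425] turn -0.0 n 1.0
```

View pics/c.png

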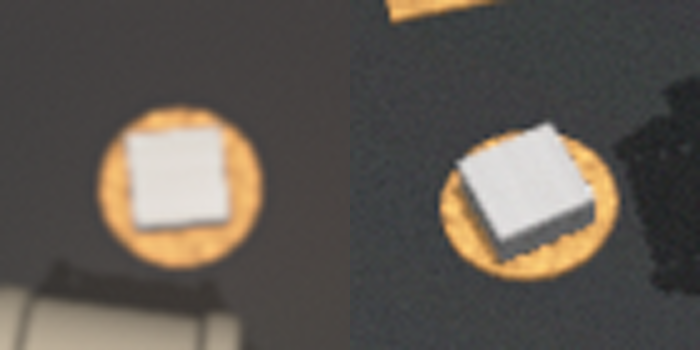

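The round mat carries the square tin, about 2.5 mm off centre, which is good. Now the round tin.

```bash
python3 -m jog '[[[1,0,0.002,0.015,0],[1,0,0.002,0.03,0],[1,0,0.002,0.042,0],[1,0,0.002,0.042,0],[1,0,0.002,0.042,0]]]'
python3 -m jog '[[[-1,0,0,0,0],[-1,0,0,0,0],[-1,0,0,0,0],[-1,0,0,0,0],[-1,0,0,0,0]]]' 20
python3 -m jog '[[[-1,0,0,0,0],[-1,0,0,0,0],[-1,0,0,0,0],[-1,0,0,0,0],[-1,0,0,0,0]]]'
python3 -m jog '[[[-1,0,0,-0.02,0],[-1,0,0,-0.05,0],[-1,0,0,-0.08,0],[-1,0,0,-0.1,0],[-1,0,0,-0.1,0]]]'
python3 -c "
from h import *
to([(.6255,-.0197,.115,0)])"
```

```text
time: 8.48
tool_pos: [0.448, 0.0171, 0.0136]
tool_rot: [3.141, -0.001, -0.0]
contact_force: [0.4, -0.1, 0.4]
opening: 0.0919
grip_force: 0.0
time: 8.9
tool_pos: [0.4475, 0.0172, 0.0131]
tool_rot: [3.141, -0.001, -0.0]
contact_force: [0.1, 0.1, 0.3]
opening: 0.063
grip_force: 0.0
time: 9.32
tool_pos: [0.4474, 0.0172, 0.0129]
tool_rot: [3.141, -0.0, -0.0]
contact_force: [-1.3, -0.7, 6.2]
opening: 0.0578
grip_force: 20.0
time: 9.73
tool_pos: [0.4495, 0.017, 0.1161]
tool_rot: [3.141, -0.007, -0.0]
contact_force: [1.5, 0.8, -0.5]
opening: 0.0579
grip_force: 20.0
now [0.4495 0.017  0.1161] [ 3.141 -0.007 -0.   ] open 0.0579
[0.176  0.0367 0.0011] turn -0.0 n 4.3
```

```bash
python3 -m jog '[[[-1,0.02,0.005,0,0],[-1,0.06,0.012,0,0],[-1,0.1,0.02,0,0],[-1,0.135,0.03,0,0],[-1,0.155,0.034,0,0]]]'
python3 -m jog '[[[-1,0.015,0.002,0,0],[-1,0.021,0.0027,0,0],[-1,0.021,0.0027,0.02,0],[-1,0.021,0.0027,0.04,0],[-1,0.021,0.0027,0.05,0]]]'
python3 -m jog '[[[-1,0,0,0,0],[-1,0,0,0,0]]]'
python3 -c "
from h import *
to([(.6245,-.0197,.049,0)])"
```

```text
time: 10.15
tool_pos: [0.6051, -0.018, 0.111]
tool_rot: [3.141, -0.001, -0.001]
contact_force: [-1.1, -0.1, -0.6]
opening: 0.0573
grip_force: 20.0
time: 10.57
tool_pos: [0.6209, -0.0191, 0.0592]
tool_rot: [-3.141, 0.006, -0.0]
contact_force: [-0.8, -0.2, -0.9]
opening: 0.0578
grip_force: 20.0
time: 10.73
tool_pos: [0.6225, -0.0193, 0.0621]
tool_rot: [-3.141, 0.002, -0.0]
contact_force: [0.2, -0.3, -0.3]
opening: 0.0576
grip_force: 20.0
now [ 0.6225 -0.0193  0.0621] [-3.141e+00  2.000e-03 -0.000e+00] open 0.0576
[0.002  0.0004 0.0131] turn -0.0 n 0.3
```

```bash
python3 -m jog '[[[-1,0.0015,0,0.004,0],[-1,0.0015,0,0.008,0],[-1,0.0015,0,0.011,0],[-1,0.0015,0,0.0135,0],[-1,0.0015,0,0.0135,0]]]'
python3 -m jog '[[[-1,0,0,0,0],[-1,0,0,0,0]]]'
python3 -c "
from h import *
to([(.6245,-.0197,.049,0)])"
```

```text
time: 11.15
tool_pos: [0.6248, -0.0196, 0.0491]
tool_rot: [3.141, -0.0, -0.0]
contact_force: [0.8, 0.5, -1.0]
opening: 0.0572
grip_force: 20.0
time: 11.32
tool_pos: [0.6248, -0.0196, 0.0493]
tool_rot: [3.141, -0.0, -0.0]
contact_force: [-0.4, 0.2, -0.7]
opening: 0.0576
grip_force: 20.0
now [ 0.6248 -0.0196  0.0493] [ 3.141 -0.    -0.   ] open 0.0576
[-0.0003  0.0001  0.0003] turn -0.0 n 0.0
```

```bash
python3 -m jog '[[[-1,0,0,0.001,0],[-1,0,0,0.0015,0],[-1,0,0,0.0015,0],[-1,0,0,0.0015,0]]]'
python3 -m jog '[[[1,0,0,0,0],[1,0,0,0,0],[1,0,0,0,0],[1,0,0,0,0],[1,0,0,0,0]]]'
python3 -m jog '[[[1,0,0,-0.015,0],[1,0,0,-0.04,0],[1,0,0,-0.08,0],[1,0,0,-0.11,0],[1,0,0,-0.12,0]]]'
python3 -c "
from h import *
to([(.52,.10,.20,.5),(.5,.2,.2,1.1),(.56,.245,.20,1.4)])"
```

```text
time: 11.65
tool_pos: [0.6249, -0.0195, 0.0489]
tool_rot: [3.141, -0.001, -0.0]
contact_force: [-3.2, -0.1, 7.1]
opening: 0.0576
grip_force: 20.0
time: 12.07
tool_pos: [0.6247, -0.0195, 0.0476]
tool_rot: [3.142, 0.0, -0.0]
contact_force: [-0.2, -0.2, -0.4]
opening: 0.0865
grip_force: 0.0
time: 12.48
tool_pos: [0.627, -0.0198, 0.1731]
tool_rot: [3.14, -0.008, -0.0]
contact_force: [0.8, 0.6, -0.0]
opening: 0.0917
grip_force: 0.0
now [ 0.627  -0.0198  0.1731] [ 3.14  -0.008 -0.   ] open 0.0917
[-0.107  -0.1198 -0.0269] turn -0.5 n 3.9
[ 0.0304 -0.0973 -0.    ] turn -0.6 n 2.4
[0.0673 0.0331 0.    ] turn -0.3 n 1.8
```

```bash
python3 -m jog '[[[1,-0.107,-0.12,-0.027,-0.5],[1,-0.107,-0.12,-0.027,-0.5],[1,-0.107,-0.12,-0.027,-0.5],[1,-0.107,-0.12,-0.027,-0.5],[1,-0.107,-0.12,-0.027,-0.5]]]'
python3 -m jog '[[[1,0.030,-0.097,0,-0.6],[1,0.030,-0.097,0,-0.6],[1,0.030,-0.097,0,-0.6],[1,0.030,-0.097,0,-0.6],[1,0.030,-0.097,0,-0.6]]]'
python3 -m jog '[[[1,0,0,0,-0.3],[1,0,0,0,-0.3],[1,0,0,0,-0.3]]]'
sed -i "s/('tin',.036)/('tin',float(sys.argv[2]))/" m.py
python3 m.py d .068
python3 - <<'E'
from h import *
for n in('top','scene'):
    im=robot.read_camera(n);c=blob(im,'cup',proj(n,(.613,.256,.04)));print(n,cv2.contourArea(c),cast(n,cen(c),.06).round(4),cast(n,cen(c),.03).round(4))
to([(.613,.253,.12,1.4)])
E
```

```text
time: 12.9
tool_pos: [0.5136, 0.1048, 0.1955]
tool_rot: [-3.139, 0.001, 0.51]
contact_force: [0.6, 0.7, -0.1]
opening: 0.0917
grip_force: 0.0
time: 13.32
tool_pos: [0.4971, 0.2013, 0.194]
tool_rot: [-3.141, 0.001, 1.108]
contact_force: [0.5, -1.0, 0.3]
opening: 0.0918
grip_force: 0.0
time: 13.57
tool_pos: [0.4975, 0.1999, 0.194]
tool_rot: [-3.141, 0.001, 1.406]
contact_force: [-1.1, -0.2, 0.6]
opening: 0.0918
grip_force: 0.0
top mat [271.6 165. ] 829.0 [32. 33.] [ 0.6246 -0.0208]
top tin [271.  163.2] 322.0 [19.8 18.7] [ 0.6174 -0.0179]
scene mat [224.1 215.6] 284.5 [25.3 35.4] [0.6309 0.0018]
scene tin [222.4 204.2] 436.5 [23.8 23.4] [6.325e-01 5.000e-04]Traceback (most recent call last):
  File "<stdin>", line 3, in <module>
  File "h.py", line 15, in blob
    c=max(cv2.findContours(m,cv2.RETR_EXTERNAL,cv2.CHAIN_APPROX_NONE)[0],key=cv2.contourArea)
ValueError: max() iterable argument is empty
```

View pics/d.png

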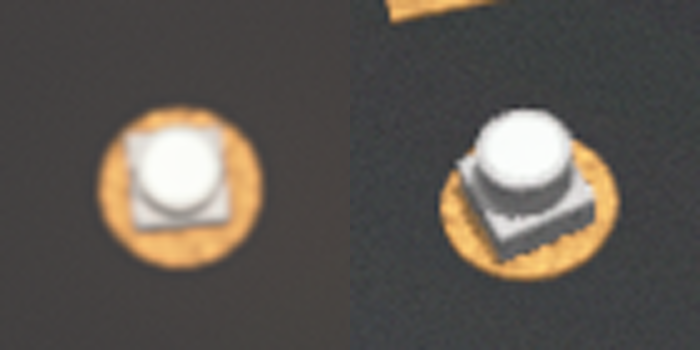

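Round tin sits on the square tin, bright top face at crop (180,166) top and (174,148) scene. I'll measure that face and the cup.

Run:
```python
from h import *
RNG['disk']=((0,0,228),(179,40,255))
for n in('top','scene'):
    im=robot.read_camera(n)
    c=blob(im,'disk',proj(n,(.6258,-.019,.068)),16);print(n,'disk',cv2.contourArea(c),cast(n,cen(c),.068).round(4))
    if n=='scene':
        c=blob(im,'cup',proj(n,(.613,.256,.04)));print(n,cv2.contourArea(c),cast(n,cen(c),.06).round(4),cast(n,cen(c),.03).round(4))
to([(.613,.253,.12,1.4)])
```

```text
top disk 164.0 [ 0.6256 -0.0182  0.068 ]
scene disk 146.5 [ 0.6266 -0.0167  0.068 ]
scene 516.0 [0.6201 0.2688 0.06  ] [0.6145 0.2575 0.03  ]
now [0.4976 0.1999 0.1944] [-3.141  0.     1.398] open 0.0917
[0.0722 0.1045 0.0744] turn -0.002 n 3.5
```

```bash
python3 -m jog '[[[1,0.075,0.104,0,0],[1,0.075,0.104,0,0],[1,0.075,0.104,0,0],[1,0.075,0.104,0.05,0],[1,0.075,0.104,0.1,0]]]'
python3 -m jog '[[[1,0,0,0.01,0],[1,0,0,0.015,0],[1,0,0,0.015,0],[1,0,0,0.015,0]]]'
python3 -c "
from h import *
to([(.6135,.256,.030,1.4)])
im=robot.read_camera('scene')[215:325,200:330];cv2.imwrite('pics/e.png',cv2.resize(im,None,fx=4,fy=4,interpolation=cv2.INTER_CUBIC)[:,:,::-1])"
```

```text
time: 14.23
tool_pos: [0.6178, 0.2579, 0.1133]
tool_rot: [3.132, -0.005, 1.399]
contact_force: [0.5, 0.3, -1.8]
opening: 0.0916
grip_force: 0.0
time: 14.57
tool_pos: [0.6137, 0.2563, 0.0988]
tool_rot: [3.139, -0.001, 1.399]
contact_force: [0.6, -0.1, 0.2]
opening: 0.092
grip_force: 0.0
now [0.6137 0.2563 0.0988] [ 3.139e+00 -1.000e-03  1.399e+00] open 0.092
[-0.0003 -0.0001  0.0688] turn -0.001 n 1.7
```

View pics/e.png

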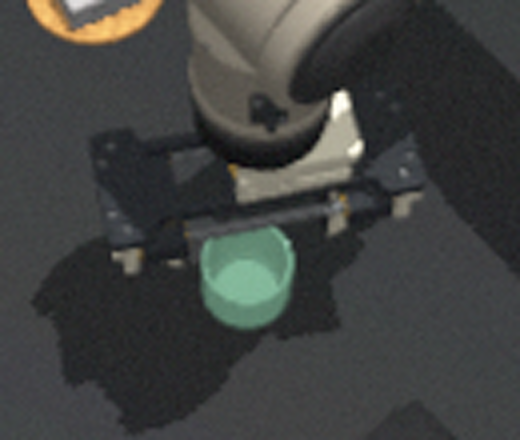

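The open hand is over the cup (rim at crop (248,262)), a finger on each side. Descend and grip.

```bash
python3 -m jog '[[[1,0,0,0.02,0],[1,0,0,0.04,0],[1,0,0,0.058,0],[1,0,0,0.068,0],[1,0,0,0.068,0]]]'
python3 -m jog '[[[1,0,0,0,0],[1,0,0,0,0],[-1,0,0,0,0],[-1,0,0,0,0],[-1,0,0,0,0]]]' 20
python3 -m jog '[[[-1,0,0,0,0],[-1,0,0,0,0],[-1,0,0,0,0],[-1,0,0,0,0],[-1,0,0,0,0]]]'
python3 -m jog '[[[-1,0,0,-0.015,0],[-1,0,0,-0.045,0],[-1,0,0,-0.08,0],[-1,0,0,-0.11,0],[-1,0,0,-0.12,0]]]'
python3 -c "
from h import *
to([(.60,.11,.15,1.4),(.61,-.0195,.15,1.4)])"
```

```text
time: 15.03
tool_pos: [0.6122, 0.2559, 0.028]
tool_rot: [-3.14, 0.001, 1.4]
contact_force: [0.2, 0.3, 0.9]
opening: 0.0917
grip_force: 0.0
time: 15.45
tool_pos: [0.6131, 0.2563, 0.0293]
tool_rot: [3.14, -0.001, 1.4]
contact_force: [-0.3, 0.4, 0.3]
opening: 0.0761
grip_force: 0.0
time: 15.87
tool_pos: [0.6132, 0.2562, 0.0288]
tool_rot: [3.141, -0.0, 1.4]
contact_force: [1.3, -0.3, 1.9]
opening: 0.0599
grip_force: 19.8
time: 16.28
tool_pos: [0.6143, 0.2567, 0.1533]
tool_rot: [3.136, -0.003, 1.4]
contact_force: [0.2, -0.1, -0.4]
opening: 0.0602
grip_force: 19.8
now [0.6143 0.2567 0.1533] [ 3.136e+00 -3.000e-03  1.400e+00] open 0.0602
[-0.147   0.0108  0.0033] turn -0.0 n 3.5
[-0.1259  0.0319  0.    ] turn 0.0 n 3.1
```

```bash
python3 -m jog '[[[-1,-0.02,0.004,0,0],[-1,-0.05,0.011,0,0],[-1,-0.085,0.018,0,0],[-1,-0.115,0.025,0,0],[-1,-0.135,0.0294,0,0]]]'
python3 -m jog '[[[-1,-0.03,0.007,0,0],[-1,-0.065,0.014,0,0],[-1,-0.1,0.022,0,0],[-1,-0.125,0.027,0,0],[-1,-0.135,0.0294,0,0]]]'
python3 -m jog '[[[-1,0,0,0.02,0],[-1,0,0,0.03,0],[-1,0,0,0.03,0],[-1,0,0,0.03,0]]]'
python3 -c "
from h import *
to([(.625,-.0195,.097,1.4)])
im=robot.read_camera('scene')[130:260,160:290];cv2.imwrite('pics/f.png',cv2.resize(im,None,fx=4,fy=4,interpolation=cv2.INTER_CUBIC)[:,:,::-1])
for n in('scene','top'):
  try:
    im=robot.read_camera(n);c=blob(im,'cup',proj(n,(.625,-.019,.15)),35);print(n,cv2.contourArea(c),cen(c).round(1),cv2.boundingRect(c),'expect centre',proj(n,(.625,-.0175,.145)).round(1))
  except Exception: print(n,'-')
"
```

```text
time: 16.7
tool_pos: [0.6178, 0.1153, 0.1469]
tool_rot: [-3.139, 0.002, 1.399]
contact_force: [0.7, -0.1, -2.3]
opening: 0.06
grip_force: 19.8
time: 17.12
tool_pos: [0.6239, -0.0237, 0.1469]
tool_rot: [-3.139, 0.001, 1.397]
contact_force: [-0.2, -0.2, -2.2]
opening: 0.06
grip_force: 19.8
time: 17.45
tool_pos: [0.6239, -0.0188, 0.1172]
tool_rot: [-3.138, -0.0, 1.401]
contact_force: [0.5, 1.0, -1.5]
opening: 0.06
grip_force: 19.8
now [ 0.6239 -0.0188  0.1172] [-3.138 -0.     1.401] open 0.06
[-0.0005  0.0012  0.0202] turn 0.001 n 0.5
scene 320.0 [223.  191.1] (212, 181, 22, 21) expect centre [221.2 183.4]
top -
```

View pics/f.png

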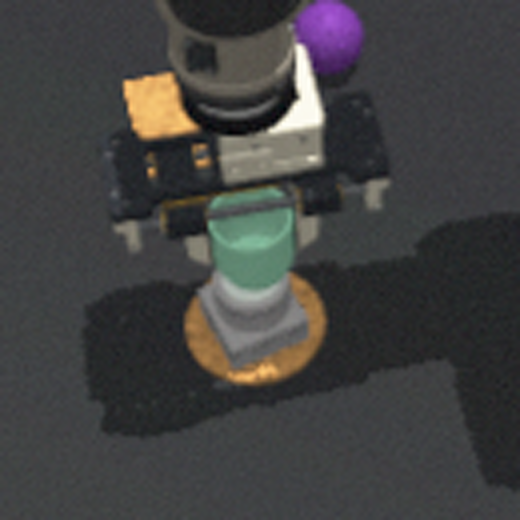

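The cup is held upright, above the stack with centres in line (cup x≈252, tin x≈252 in the crop). Lower.

```bash
python3 -m jog '[[[-1,0,0.001,0.006,0],[-1,0,0.001,0.012,0],[-1,0,0.001,0.017,0],[-1,0,0.001,0.018,0],[-1,0,0.001,0.018,0]]]'
python3 -m jog '[[[-1,0,0,0,0],[-1,0,0,0,0]]]'
python3 -c "
from h import *
to([(.625,-.0195,.0968,1.4)])"
```

```text
time: 18.02
tool_pos: [0.6253, -0.02, 0.0997]
tool_rot: [-3.14, 0.0, 1.4]
contact_force: [0.4, -0.2, -1.9]
opening: 0.0598
grip_force: 19.8
time: 18.18
tool_pos: [0.6259, -0.0202, 0.1007]
tool_rot: [3.141, 0.0, 1.4]
contact_force: [-1.0, 0.5, -1.8]
opening: 0.0605
grip_force: 19.8
now [ 0.6259 -0.0202  0.1007] [3.141 0.    1.4  ] open 0.0605
[ 0.0005 -0.001   0.0039] turn -0.0 n 0.1
```

```bash
python3 -m jog '[[[-1,0,-0.001,0.0015,0],[-1,0,-0.001,0.003,0],[-1,0,-0.001,0.0038,0],[-1,0,-0.001,0.0045,0],[-1,0,-0.001,0.0045,0]]]'
python3 -m jog '[[[-1,0,0,0,0],[-1,0,0,0,0]]]'
```

```text
time: 18.6
tool_pos: [0.6246, -0.0199, 0.0967]
tool_rot: [3.141, 0.0, 1.4]
contact_force: [-2.7, 0.3, 4.8]
opening: 0.06
grip_force: 19.9
time: 18.77
tool_pos: [0.6247, -0.0199, 0.0968]
tool_rot: [3.141, 0.0, 1.4]
contact_force: [-3.2, 0.2, 5.5]
opening: 0.06
grip_force: 19.9
```

Contact made at the expected height; release and retract straight up.

```bash
python3 -m jog '[[[1,0,0,0,0],[1,0,0,0,0],[1,0,0,0,0],[1,0,0,0,0],[1,0,0,0,0]]]'
python3 -m jog '[[[1,0,0,0,0],[1,0,0,-0.01,0],[1,0,0,-0.03,0],[1,0,0,-0.06,0],[1,0,0,-0.1,0]]]'
python3 -m jog '[[[1,0,0,-0.03,0],[1,0,0,-0.04,0],[1,0,0,-0.04,0]]]'
python3 -c "
from h import *
to([(.50,-.12,.235,.9),(.47,-.2,.235,.3),(.47,-.265,.235,0),(.47,-.265,.08,0)])"
```

```text
time: 19.18
tool_pos: [0.6247, -0.0199, 0.0958]
tool_rot: [-3.141, 0.0, 1.4]
contact_force: [-0.4, -0.0, -0.6]
opening: 0.0883
grip_force: 0.0
time: 19.6
tool_pos: [0.6233, -0.0197, 0.1952]
tool_rot: [-3.136, 0.0, 1.4]
contact_force: [1.4, -0.6, -0.2]
opening: 0.0917
grip_force: 0.0
time: 19.85
tool_pos: [0.6262, -0.0201, 0.2403]
tool_rot: [3.134, -0.0, 1.4]
contact_force: [0.3, -0.1, 0.4]
opening: 0.0917
grip_force: 0.0
now [ 0.6262 -0.0201  0.2403] [ 3.134 -0.     1.4  ] open 0.0917
[-0.1199 -0.1073  0.0053] turn 0.5 n 3.9
[-0.0813  0.0262  0.    ] turn 0.6 n 2.0
[-0.0192  0.0621  0.    ] turn 0.3 n 1.6
[ 0.    -0.     0.155] turn 0 n 3.7
```

```bash
python3 -m jog '[[[1,-0.12,-0.107,0,0.5],[1,-0.12,-0.107,0,0.5],[1,-0.12,-0.107,0,0.5],[1,-0.12,-0.107,0,0.5],[1,-0.12,-0.107,0,0.5]]]'
python3 -m jog '[[[1,-0.081,0.026,0,0.6],[1,-0.081,0.026,0,0.6],[1,-0.081,0.026,0,0.6],[1,-0.081,0.026,0,0.6],[1,-0.081,0.026,0,0.6]]]'
python3 -m jog '[[[1,0,0,0,0.3],[1,0,0,0,0.3],[1,0,0,0,0.3],[1,0,0,0,0.3]]]'
python3 m.py g .068
python3 - <<'E'
from h import *
for n in('top','scene'):
    im=robot.read_camera(n)
    for k,p in(('cup',(.6258,-.0175,.10)),('ball',(.470,-.263,.032))):
      try:
        c=blob(im,k,proj(n,p));z=(.128,.098) if k=='cup' else (.032,)
        print(n,k,cv2.contourArea(c),cv2.boundingRect(c),*[cast(n,cen(c),q).round(4)[:2] for q in z])
      except Exception: print(n,k,'-')
to([(.47,-.264,.235,0)])
E
```

```text
time: 20.27
tool_pos: [0.4938, -0.1225, 0.2344]
tool_rot: [-3.137, 0.004, 0.89]
contact_force: [1.1, -1.0, -0.6]
opening: 0.092
grip_force: 0.0
time: 20.68
tool_pos: [0.4681, -0.2, 0.2343]
tool_rot: [-3.139, 0.002, 0.292]
contact_force: [0.7, -0.5, 0.3]
opening: 0.0918
grip_force: 0.0
time: 21.02
tool_pos: [0.4685, -0.199, 0.2345]
tool_rot: [-3.14, 0.002, -0.001]
contact_force: [-0.0, -0.2, 0.4]
opening: 0.0921
grip_force: 0.0
top mat [272.5 169.6] 346.0 [27.9 33.6] [ 0.6084 -0.0238]
top tin [270.5 160.5] 102.5 [12.  11.3] [ 0.6268 -0.0163]
scene mat [224.3 215.5] 287.0 [24.5 35.5] [0.6304 0.0016]
scene tin [221.9 209.3] 128.5 [21.5 21. ] [0.6401 0.0172]
top cup 272.0 (262, 148, 18, 21) [ 0.6214 -0.0157] [ 0.6285 -0.016 ]
top ball 55.5 (337, 213, 16, 6) [ 0.4485 -0.2651]
scene cup 440.5 (212, 179, 22, 27) [0.6278 0.    ] [ 0.622  -0.0212]
scene ball 254.5 (232, 130, 19, 19) [ 0.4706 -0.2611]
now [ 0.4688 -0.1993  0.2353] [-3.141e+00  1.000e-03  2.000e-03] open 0.0919
[0.0011 0.0647 0.0003] turn 0.002 n 1.6
```

View pics/g.png

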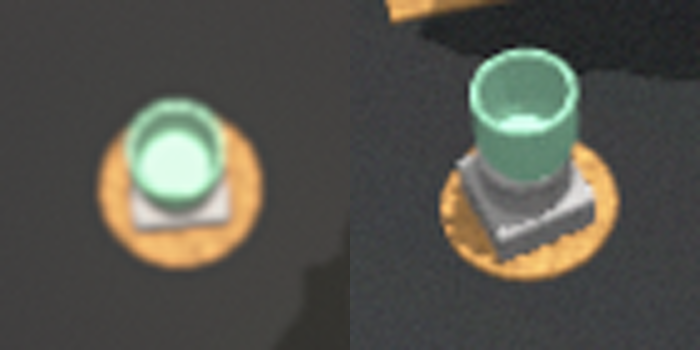

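The cup stands upright on the pin tin; rim centre about crop (175,147) top, (174,90) scene.

```bash
python3 - <<'E'
from h import *
for n,c in(('top',(174.5,147)),('scene',(174.5,90))):
    o=proj(n,(.6258,-.019,.03)).astype(int)-35
    print(n,cast(n,o+(np.array(c)+.5)/5-.5,.128).round(4))
E
python3 -m jog '[[[1,0.001,0.035,0,0],[1,0.001,0.065,0.03,0],[1,0.001,0.065,0.07,0],[1,0.001,0.065,0.11,0],[1,0.001,0.065,0.13,0]]]'
python3 -m jog '[[[1,0,0,0,0],[1,0,0,0,0],[1,0,0,0,0]]]'
python3 -c "
from h import *
to([(.47,-.265,.025,0)])
im=robot.read_camera('scene')[85:185,190:310];cv2.imwrite('pics/i.png',cv2.resize(im,None,fx=4,fy=4,interpolation=cv2.INTER_CUBIC)[:,:,::-1])"
```

```text
top [ 0.6244 -0.0156  0.128 ]
scene [ 0.6233 -0.0143  0.128 ]
time: 21.63
tool_pos: [0.4676, -0.2636, 0.1014]
tool_rot: [-3.138, 0.005, 0.0]
contact_force: [-0.8, 0.5, -0.2]
opening: 0.0921
grip_force: 0.0
time: 21.88
tool_pos: [0.4709, -0.2652, 0.1075]
tool_rot: [3.14, -0.002, 0.001]
contact_force: [-0.2, -1.2, 0.6]
opening: 0.092
grip_force: 0.0
now [ 0.4709 -0.2652  0.1075] [ 3.14e+00 -2.00e-03  1.00e-03] open 0.092
[-0.0009 -0.0002  0.0825] turn 0.001 n 2.0
```

View pics/i.png

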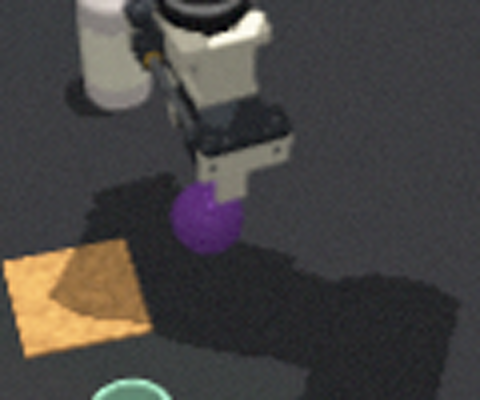

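The gripper is above the ball at crop (207,217), fingers on either side, and the bottle is clear. Descend and grip.

```bash
python3 -m jog '[[[1,-0.001,0,0.02,0],[1,-0.001,0,0.045,0],[1,-0.001,0,0.068,0],[1,-0.001,0,0.08,0],[1,-0.001,0,0.081,0]]]'
python3 -m jog '[[[1,0,0,0,0],[1,0,0,0,0],[-1,0,0,0,0],[-1,0,0,0,0],[-1,0,0,0,0]]]' 15
python3 -m jog '[[[-1,0,0,0,0],[-1,0,0,0,0],[-1,0,0,0,0],[-1,0,0,0,0],[-1,0,0,0,0]]]'
python3 -m jog '[[[-1,0,0,-0.015,0],[-1,0,0,-0.045,0],[-1,0,0,-0.085,0],[-1,0,0,-0.125,0],[-1,0,0,-0.16,0]]]'
python3 -m jog '[[[-1,0,0,-0.01,0],[-1,0,0,-0.015,0],[-1,0,0,-0.015,0]]]'
python3 -c "
from h import *
to([(.54,-.15,.20,0),(.6235,-.0185,.20,0)])"
```

```text
time: 22.35
tool_pos: [0.4687, -0.2643, 0.0244]
tool_rot: [-3.141, 0.001, 0.0]
contact_force: [-0.0, -0.4, 0.1]
opening: 0.0917
grip_force: 0.0
time: 22.77
tool_pos: [0.4693, -0.2649, 0.0259]
tool_rot: [3.14, -0.001, -0.0]
contact_force: [-0.3, 0.9, 0.4]
opening: 0.0764
grip_force: 0.0
time: 23.18
tool_pos: [0.469, -0.2646, 0.0252]
tool_rot: [3.141, -0.0, -0.0]
contact_force: [0.5, 1.1, 3.2]
opening: 0.063
grip_force: 15.0
time: 23.6
tool_pos: [0.4687, -0.2645, 0.1871]
tool_rot: [3.141, -0.0, -0.0]
contact_force: [1.4, -0.2, -0.6]
opening: 0.0628
grip_force: 15.0
time: 23.85
tool_pos: [0.4688, -0.2646, 0.2001]
tool_rot: [3.141, -0.0, -0.0]
contact_force: [-0.0, -0.1, -0.2]
opening: 0.0631
grip_force: 15.0
now [ 0.4688 -0.2646  0.2001] [ 3.141 -0.    -0.   ] open 0.0631
[ 7.120e-02 -1.146e-01  1.000e-04] turn -0.0 n 3.2
[ 0.0835 -0.1315 -0.    ] turn 0 n 3.7
```

```bash
python3 -m jog '[[[-1,0.012,-0.02,0,0],[-1,0.03,-0.048,0,0],[-1,0.05,-0.08,0,0],[-1,0.065,-0.105,0,0],[-1,0.071,-0.115,0,0]]]'
python3 -m jog '[[[-1,0.015,-0.025,0,0],[-1,0.035,-0.055,0,0],[-1,0.058,-0.09,0,0],[-1,0.076,-0.12,0,0],[-1,0.083,-0.131,0,0]]]'
python3 -m jog '[[[-1,0,0,0.015,0],[-1,0,0,0.03,0],[-1,0,0,0.04,0],[-1,0,0,0.04,0],[-1,0,0,0.04,0]]]'
python3 -m jog '[[[-1,0,0,0,0],[-1,0,0,0,0],[-1,0,0,0,0]]]'
python3 -c "
from h import *
to([(.6230,-.0185,.138,0)])
im=robot.read_camera('scene')[130:260,160:290];cv2.imwrite('pics/j.png',cv2.resize(im,None,fx=4,fy=4,interpolation=cv2.INTER_CUBIC)[:,:,::-1])"
```

```text
time: 24.27
tool_pos: [0.5402, -0.146, 0.1971]
tool_rot: [-3.139, 0.004, 0.002]
contact_force: [-0.4, 0.5, -0.2]
opening: 0.0634
grip_force: 15.0
time: 24.68
tool_pos: [0.6236, -0.0148, 0.1972]
tool_rot: [-3.14, 0.003, 0.003]
contact_force: [-0.8, -0.0, -1.0]
opening: 0.0631
grip_force: 15.0
time: 25.1
tool_pos: [0.6221, -0.0193, 0.1587]
tool_rot: [-3.141, 0.003, -0.001]
contact_force: [-0.5, -0.2, 0.5]
opening: 0.0631
grip_force: 15.0
time: 25.35
tool_pos: [0.6233, -0.0189, 0.1609]
tool_rot: [3.141, -0.002, -0.001]
contact_force: [0.2, 0.3, -0.6]
opening: 0.0632
grip_force: 15.0
now [ 0.6233 -0.0189  0.1609] [ 3.141e+00 -2.000e-03 -1.000e-03] open 0.0632
[-0.0003 -0.0004  0.0229] turn -0.001 n 0.5
```

View pics/j.png

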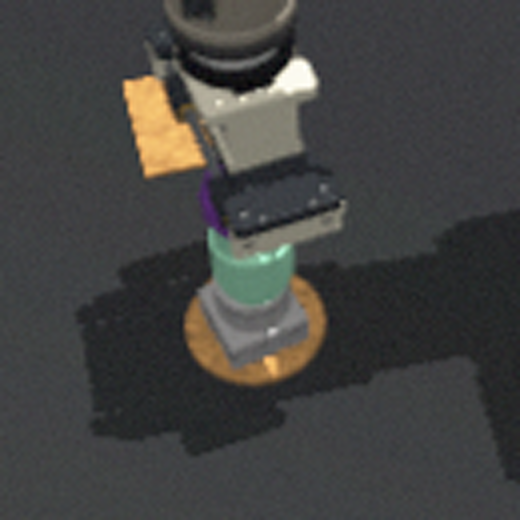

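The ball (crop (210,200)) hangs above the cup (250,265) with the tower intact. Lowering slowly until contact.

```bash
python3 -m jog '[[[-1,0,-0.0003,0.005,0],[-1,0,-0.0003,0.01,0],[-1,0,-0.0003,0.015,0],[-1,0,-0.0003,0.02,0],[-1,0,-0.0003,0.02,0]]]'
python3 -m jog '[[[-1,0,0,0.001,0],[-1,0,0,0.001,0],[-1,0,0,0.001,0]]]'
python3 -c "
from h import *
to([(.6230,-.0185,.138,0)])"
```

```text
time: 25.82
tool_pos: [0.6227, -0.0179, 0.1392]
tool_rot: [-3.141, 0.001, -0.0]
contact_force: [0.7, 1.2, 0.5]
opening: 0.0634
grip_force: 15.0
time: 26.07
tool_pos: [0.623, -0.0181, 0.1392]
tool_rot: [-3.141, -0.0, -0.0]
contact_force: [-0.9, 0.9, 3.1]
opening: 0.0628
grip_force: 15.0
now [ 0.623  -0.0181  0.1392] [-3.141 -0.    -0.   ] open 0.0628
[-0.      0.0004  0.0012] turn -0.0 n 0.0
```

```bash
python3 -m jog '[[[-1,0,0,0.0005,0],[-0.2,0,0,0.0005,0],[0.4,0,0,0.0005,0],[0.5,0,0,0.0005,0],[1,0,0,0.0005,0]]]'
python3 -m jog '[[[1,0,0,0,0],[1,0,0,0,0],[1,0,0,0,0],[1,0,0,0,0],[1,0,0,0,0]]]'
python3 -m jog '[[[1,0,0,-0.01,0],[1,0,0,-0.025,0],[1,0,0,-0.05,0],[1,0,0,-0.08,0],[1,0,0,-0.11,0]]]'
python3 -m jog '[[[1,-0.03,0.03,0,0],[1,-0.06,0.06,0,0],[1,-0.09,0.09,0,0],[1,-0.12,0.12,0,0],[1,-0.13,0.13,0,0]]]'
python3 -m jog '[[[1,0,0,0,0],[1,0,0,0,0],[1,0,0,0,0]]]'
python3 m.py k .068 >/dev/null
python3 - <<'E'
from h import *
for n in('top','scene'):
    c=blob(robot.read_camera(n),'ball',proj(n,(.624,-.016,.145)));print(n,cv2.contourArea(c),cast(n,cen(c),.145).round(4))
E
```

```text
time: 26.48
tool_pos: [0.6228, -0.0186, 0.1381]
tool_rot: [3.141, 0.001, -0.0]
contact_force: [0.8, -0.5, -0.1]
opening: 0.0712
grip_force: 0.0
time: 26.9
tool_pos: [0.6229, -0.0184, 0.1384]
tool_rot: [3.142, 0.0, -0.0]
contact_force: [-0.4, 1.1, 0.6]
opening: 0.0914
grip_force: 0.0
time: 27.32
tool_pos: [0.6226, -0.0182, 0.2502]
tool_rot: [3.142, 0.0, -0.0]
contact_force: [1.0, 0.6, -0.6]
opening: 0.0919
grip_force: 0.0
time: 27.73
tool_pos: [0.4899, -0.1508, 0.2496]
tool_rot: [3.14, 0.0, -0.002]
contact_force: [1.5, 0.0, 0.4]
opening: 0.0919
grip_force: 0.0
time: 27.98
tool_pos: [0.4936, -0.1479, 0.2491]
tool_rot: [3.141, -0.001, -0.0]
contact_force: [-0.5, -0.5, 0.1]
opening: 0.0918
grip_force: 0.0
top 290.0 [ 0.6259 -0.0165  0.145 ]
scene 374.5 [ 0.6238 -0.0173  0.145 ]
```

View pics/k.png

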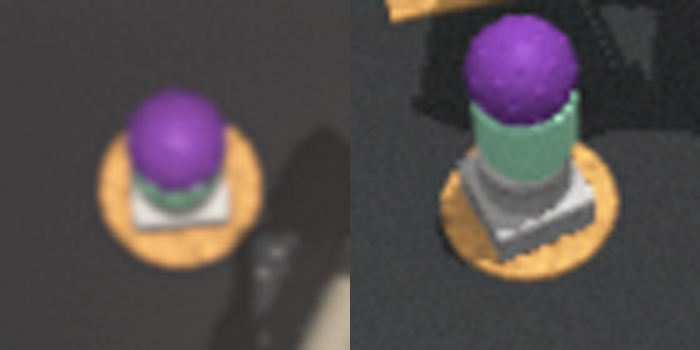

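The ball sits in the cup's mouth (crop (177,138) top, (522,70) scene), measured at (0.625,-0.017) with z 0.145 assumed. The tower is upright and the arm is clear of it.

```bash
python3 -c "
from cell import robot
print(robot.hand_in())"
```

```text
the job is handed in; nothing more can be done
None
```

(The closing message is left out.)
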